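# Rack the balance weight heavy end down

### The arm

A 7-joint arm with a two-finger parallel gripper is mounted at the origin on the work surface. World frame = base frame: x ahead of the robot, y to its left, z up, the work surface at z = 0. Lengths are in m, angles in rad, forces in N, time in s.
With the tool pointing down it reaches from about 0.425 to 0.95 m from the base axis. Payload 4.7 kg.
Tool frame: the origin (TCP) lies at the very end of the fingers, on their centre line; the grasp point (between the pads) lies 19 mm behind it; x points along the fingers, y is the direction in which the jaws open and shut, and the axes are right-handed (so a half turn about x gives the same grasp; the last joint's range is limited). The gripper opens to 85 mm and grips with 20 to 120 N. Pads are 22 mm wide; open, the fingers measure 114 mm over their backs; the gripper's body (76 mm by 85 mm) begins 54 mm behind the grasp point. The pads swing forward as they close: fully open they stand 13 mm farther back than shut.
Start: joints at [-0.029, 0.469, -0.049, 1.532, 0.024, 1.141, -0.082], TCP at [0.675, 0, 0.231] pointing down, gripper open.
Joint ranges: [-2.59, 2.59], [-0.33, 1.99], [-1.39, 1.29], [0.1, 2.45], [-1.04, 4.18], [0.21, 1.99], [-2.66, 2.66]. Speed limits (rad/s): [2.57, 2.57, 3.14, 3.14, 3.14, 3.14, 3.14].

### API

Orientations are given as a rotation vector (axis times angle).
In Python, from rig import env gives the robot as it stands. The module is installed in compiled form; this text tells all that it offers.
- The arm moves only by the tool apply_moves, never from a script. Its argument "commands" is text: rows parted by semicolons, each of 7 numbers parted by spaces: the shift along the tool's x, y, z in m, then the turn, a rotation vector about the tool's x, y, z in rad, then the finger opening in m, from 0 to 0.0854. A call has exactly 5 rows; each row is the pose to reach, as a shift and turn from the pose commanded when the call began, along the tool's axes at that moment; what a row does not reach only later rows make up. A row lasts 1/8 s, in which the tool goes at most 62.5 mm and 10.7 degrees, less where a joint would pass 70% of its speed; a pose out of reach is approached as far as the arm can. A call with a gripper value outside its range is refused whole. The fingers move at their own pace and stop on an object; "squeeze" is the grip in N (left out, the last holds). Time passes only in rows, so rows that repeat a pose let the fingers close, or fill a call up. It gives the time, the measured TCP pose, the force and the opening at its end, in the units of the state.
- env.get_obs(): the state, without advancing time (a new reading comes with each control period).
- env.camera(name): name is "scene" or "side" or "wrist"; returns (picture, depth): 384x512x3 uint8, blue, green, red; 384x512 float32, m along the optical axis (not along the pixel's ray), 0 where there is no reading.
- env.camera_info(name): a dict with "fx", "fy", "cx", "cy" (pixels), "R" (3x3) and "t" (3): a world point X has camera coordinates R X + t. Camera axes: x right, y down, z forward; pixel columns grow to the right and rows downward; lengths in m; the calibration is good to about 2 mm. A picture is of the moment at which its call begins: read the wrist's pose just before it. camera_info takes no time and is no camera call; for the wrist camera it gives the pose at the moment of the call.
- env.hand_in(): hands the job in, once; it reports no verdict.
The state is a dict: "t": time; "qpos": joint angles; "dq": joint speeds; "joint_torque": joint torques, N m; "tool_pos": TCP position; "tool_rot": TCP orientation; "contact_force": force on the tool from outside, world axes, zero at the start; "wrist_torque": the same for the moment, N m; "width": opening from 0.0 (shut) to 1.0 (fully open).
Only numpy, scipy, OpenCV 4.12 (cv2) and the standard library are available. Lean on these libraries where they do the work, as an engineer would, in place of code of your own. Each camera call takes 0.05 s, during which the arm holds its last target.

### The job

Take the red-and-blue balance weight that lies on the white marble offcut by its two steel swivel buttons, lift it well clear and let it swing, so that its heavy end shows itself by sinking. Then stand it upright, heavy end down, in the rack's well of the same colour as that heavy end, setting it down rather than dropping it, and let go. Leave the look-alike weight on the dark slate where it lies.

Things in the scene. Friction and masses are not known exactly. Their poses are not given: they have to be found in the camera images.
- weight_1: 80 mm long balance weight, 0.17 kg: red cap (24 mm square, 26 long) at one end, blue cap at the other, 20 mm tube between. Lead in one cap only, no outward sign which. Origin: its centre; x along it to the red cap, y through two side buttons (16 mm diameter, 40 mm over both faces) that spin freely: held by them it swings heavy end down in 1 s. Starts lying flat, buttons level, centre 27 mm up
- weight_2: a second weight that looks the same, with the same sizes and axes as weight_1, but not always loaded in the same cap. One of the two lies on the marble, the other on the slate; which is which varies.
- marble: white marble offcut, 100 x 100 x 15 mm, fixed to the table; origin: centre of its underside, z up. A dark slate offcut of the same size (not listed) carries the other weight.
- rack: fixed rack block, 168 mm long (x) x 76 mm (y) x 22 mm high, the half towards +x painted red, the half towards -x blue. Each half has a round blind well, 52 mm wide and 17 mm deep (its floor 5 mm above the table), centred 42 mm from the origin along x. Origin: centre of its underside. A weight standing in a well has its centre 45 mm above the table.
There are look-alikes about, which are no part of the job. What is shaped like the weight_2 but purple is not meant.

How it is judged:
On the way:
1. the weight hangs well clear of the table (centre above 80 mm), upright within 20 degrees, heavy end down (((height (world z) of weight_1 above 0.08 m and angle between weight_1's own x axis and vertical above 2.792 rad) or (height (world z) of weight_2 above 0.08 m and angle between weight_2's own x axis and vertical below 0.35 rad))), for 0.2 s.
At the end, for the whole second after the job is handed in: The weight from the marble stands at rest, heavy end down and upright within 10 degrees, on the floor of the well of its heavy end's colour (centre within 13 mm of the well's axis along and across the rack, and 45 mm above the table within 8 mm); the other weight is within 20 mm of where it lay (((x of weight_1 in the frame of rack between 0.029 and 0.055 m and y of weight_1 in the frame of rack between -0.013 and 0.013 m and z of weight_1 in the frame of rack between 0.037 and 0.053 m and angle between weight_1's own x axis and vertical above 2.967 rad and linear speed of weight_1 below 0.02 m/s and distance of weight_2 from where it was at the start of the episode below 0.02 m and horizontal distance between weight_2 and marble above 0.1 m) or (x of weight_2 in the frame of rack between -0.055 and -0.029 m and y of weight_2 in the frame of rack between -0.013 and 0.013 m and z of weight_2 in the frame of rack between 0.037 and 0.053 m and angle between weight_2's own x axis and vertical below 0.175 rad and linear speed of weight_2 below 0.02 m/s and distance of weight_1 from where it was at the start of the episode below 0.02 m and horizontal distance between weight_1 and marble above 0.1 m))); the robot touches nothing.
It fails at once if both weights have been moved (over 30 mm) (distance of each of weight_1, weight_2 from where it was at the start of the episode above 0.03 m).
It fails at once if a weight is dropped (falls free at over 0.6 m/s, some 18 mm) ((contact force between the fingers and weight_1 below 0.02 N and linear speed of weight_1 above 0.6 m/s) or (contact force between the fingers and weight_2 below 0.02 N and linear speed of weight_2 above 0.6 m/s)).
It also fails if it takes over 51 s, if anything falls off the work surface, if the arm or the gripper's body presses on something with over 40 N, if the wrist force passes 120 N, or if a joint passes its speed limit or range.

## Working session

There is one attempt and no reset: what is moved stays moved. The work goes in short steps, Python scripts to look and compute and a tool call to move; the robot and the scene stay as the last step left them, time stands still between calls to the robot, and variables do not carry over. Pictures are saved under pics/ and viewed, and the job is handed in when it is done.

Besides the shell and the picture viewer there is one more tool, called as name(argument=value, ...), one argument or row to a line, values as JSON. apply_moves: Moves the arm, as the interface text tells. Its arguments: {"type":"object","properties":{"commands":{"type":"string"},"squeeze":{"type":"number"}},"required":["commands"]}

```bash
mkdir -p pics; python3 - <<'E'
from rig import env
import cv2,numpy as np
print(env.get_obs())
for n in("scene","side","wrist"):
    i=env.camera_info(n); im,d=env.camera(n); cv2.imwrite(f"pics/{n}0.png",im); np.savez(f"{n}0.npz",im=im,d=d,**i)
    print(n,i)
E
```

```text
{'t': 0.0, 'qpos': array([-0.02893641,  0.46945584, -0.04858982,  1.53370651,  0.02412813,
        1.14103624, -0.08228279]), 'dq': array([ 0.00032068, -0.00148665,  0.00089892,  0.00075559, -0.000739  ,
        0.00136394, -0.00126013]), 'joint_torque': array([ 1.18357209e-03, -5.10321057e+01, -4.63755790e-02, -2.37716943e+01,
        1.05899444e-02,  7.35067850e-03,  1.56414734e-05]), 'tool_pos': array([6.74397717e-01, 2.29690811e-05, 2.30246405e-01]), 'tool_rot': array([ 1.20810034,  1.21065142, -1.21066548]), 'contact_force': array([0.25345973, 0.11319085, 1.12402084]), 'wrist_torque': array([ 0.04095281, -0.02800986,  0.00054239]), 'width': 1.0011780454312815}
scene {'fx': 355.4710007570013, 'fy': 355.4710007570013, 'cx': 251.8951268410665, 'cy': 196.13027940182647, 'R': array([[-0.88270002,  0.46957026,  0.01855937],
       [ 0.35342297,  0.68935928, -0.63235748],
       [-0.30973033, -0.55162265, -0.77445437]]), 't': array([ 0.44676287, -0.22132258,  1.10530146])}
side {'fx': 462.3613929478138, 'fy': 462.3613929478138, 'cx': 256.6773554185941, 'cy': 196.86382027766942, 'R': array([[-0.99297474, -0.11715875,  0.01658276],
       [-0.09698657,  0.72557854, -0.68127042],
       [ 0.06778469, -0.67809262, -0.73184399]]), 't': array([0.55472552, 0.05527712, 1.07486931])}
wrist {'fx': 305.2997730924995, 'fy': 305.2997730924995, 'cx': 255.83551707720625, 'cy': 192.488244184462, 'R': array([[ 9.99999495e-01, -1.10190599e-04, -9.99161972e-04],
       [ 2.19210603e-04, -9.46146654e-01,  3.23738260e-01],
       [-9.81026669e-04, -3.23738315e-01, -9.46146152e-01]]), 't': array([-0.67409659, -0.03981321,  0.38042793])}
```

View pics/scene0.png

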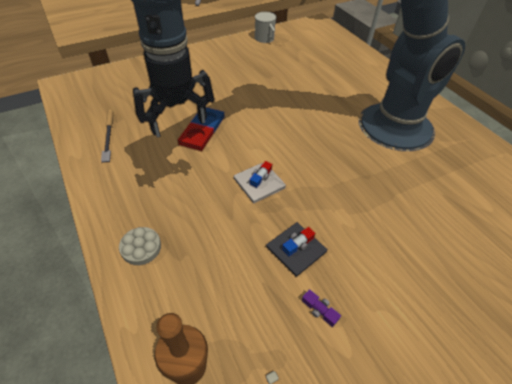

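View pics/side0.png

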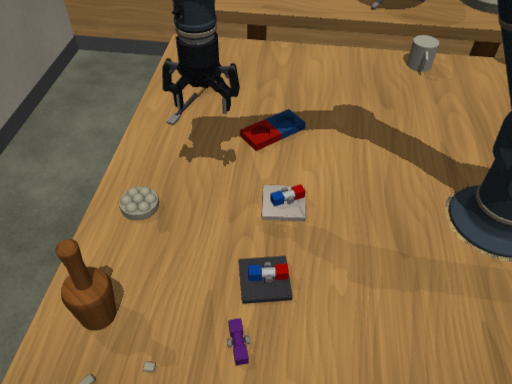

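View pics/wrist0.png

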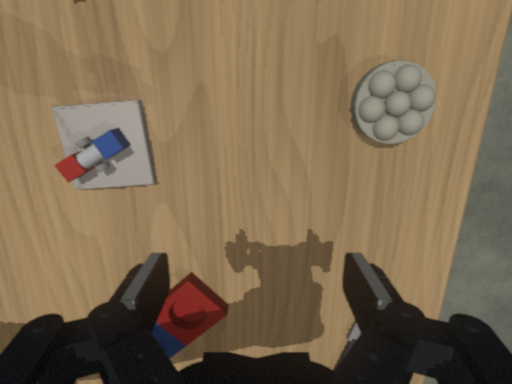

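The scene view has the marble's weight at about (261,174), the slate's at (299,241), the rack at (201,129) and a purple decoy at (321,307). In the side view the marble's weight is at about (288,195) and the rack at (273,129). In the wrist view the marble's weight is at about (93,153). Next I'll measure them.

```bash
cat > h.py <<'E'
import cv2,numpy as np
def ray(I,px,z):
    d=I['R'].T@np.array([(px[0]-I['cx'])/I['fx'],(px[1]-I['cy'])/I['fy'],1.]); c=-I['R'].T@I['t']
    return c+d*(z-c[2])/d[2]
def world(I,d):
    v,u=np.mgrid[:384,:512]; P=np.stack([(u-I['cx'])/I['fx']*d,(v-I['cy'])/I['fy']*d,d],-1)
    return (P-I['t'])@I['R']
def masks(im):
    h=cv2.cvtColor(im,cv2.COLOR_BGR2HSV).astype(int); s=(h[...,1]>150)
    return {'red':s&((h[...,0]<7)|(h[...,0]>173))&(h[...,2]>60),'blue':s&(h[...,0]>105)&(h[...,0]<125)&(h[...,2]>50)}
E
python3 - <<'E'
from h import *
for n in("scene","side","wrist"):
    I=np.load(n+"0.npz"); I={k:I[k] for k in I.files}; W=world(I,I['d'])
    for c,m in masks(I['im']).items():
        k,l,s,ce=cv2.connectedComponentsWithStats(m.astype(np.uint8))
        for j in range(1,k):
            if s[j,4]<40: continue
            p=W[(l==j)&(I['d']>0)]
            top=p[p[:,2]>np.percentile(p[:,2],90)-0.004]
            print(n,c,s[j].tolist(),ce[j].round(1),'med',np.median(p,0).round(4),'topmean',top.mean(0).round(4),'zmax',np.percentile(p[:,2],97).round(4))
E
```

```text
scene red [178, 123, 35, 27, 630] [195.3 136.1] med [ 0.578  -0.2158  0.0204] topmean [ 0.5783 -0.2137  0.0218] zmax 0.0238
scene red [261, 162, 11, 10, 64] [266.8 165.6] med [0.4634 0.0018 0.0384] topmean [4.642e-01 3.000e-04 3.880e-02] zmax 0.0407
scene red [301, 227, 14, 16, 111] [308.1 233.5] med [0.4847 0.2294 0.0384] topmean [0.4851 0.2263 0.039 ] zmax 0.0412
scene blue [205, 109, 18, 20, 205] [213.5 118. ] med [ 0.498  -0.2688  0.0207] topmean [ 0.4968 -0.261   0.0217] zmax 0.024
scene blue [250, 174, 11, 12, 91] [255.2 179.6] med [0.5137 0.031  0.0381] topmean [0.5123 0.0278 0.0387] zmax 0.0405
scene blue [283, 239, 15, 17, 159] [289.4 247. ] med [0.5411 0.2387 0.0382] topmean [0.5397 0.2365 0.0388] zmax 0.0407
side red [240, 120, 41, 30, 714] [260.1 134.7] med [ 0.5754 -0.2128  0.023 ] topmean [ 0.5751 -0.216   0.0251] zmax 0.0277
side red [292, 185, 13, 15, 130] [298.7 191.3] med [0.4604 0.0021 0.0399] topmean [ 0.4623 -0.0021  0.0415] zmax 0.0434
side red [275, 263, 14, 17, 203] [281.5 271.3] med [0.482  0.2307 0.0398] topmean [0.4827 0.2241 0.041 ] zmax 0.0434
side blue [267, 110, 38, 28, 405] [286.2 123.8] med [ 0.5075 -0.2649  0.0243] topmean [ 0.512  -0.2708  0.0256] zmax 0.0281
side blue [271, 191, 13, 15, 147] [277.1 197.9] med [0.5082 0.0296 0.0396] topmean [0.5092 0.0255 0.0415] zmax 0.0436
side blue [248, 265, 14, 16, 204] [254.5 272.5] med [0.5357 0.2401 0.0402] topmean [0.5363 0.2342 0.041 ] zmax 0.0431
wrist red [56, 155, 29, 26, 423] [ 69.8 168. ] med [4.648e-01 1.000e-04 3.800e-02] topmean [4.645e-01 1.000e-04 3.800e-02] zmax 0.0394
wrist red [156, 274, 71, 71, 2680] [190.6 309.2] med [ 0.5809 -0.2141  0.0203] topmean [ 0.5814 -0.2121  0.0222] zmax 0.0221
```

```bash
cat >> h.py <<'E'
from scipy.spatial.transform import Rotation as Ro
def plan(obs,pos,jawang):
    """tool down, jaw y axis along (cos,sin)(jawang) (or half-turn); prints shift & rotvec in tool axes"""
    R0=Ro.from_rotvec(obs['tool_rot']); 
    best=None
    for a in(jawang,jawang+np.pi):
        x=np.array([0,0,-1.]); y=np.array([np.cos(a),np.sin(a),0]); T=Ro.from_matrix(np.stack([x,y,np.cross(x,y)],1))
        rv=(R0.inv()*T).as_rotvec()
        if best is None or np.linalg.norm(rv)<np.linalg.norm(best): best=rv
    return R0.inv().apply(np.array(pos)-obs['tool_pos']),best
E
python3 - <<'E'
from h import *
from rig import env
o=env.get_obs()
print(Ro.from_rotvec(o['tool_rot']).as_matrix().round(3))
I=env.camera_info('wrist');print(-I['R'].T@I['t'])
a=np.arctan2(.0275,.049)
print(np.degrees(a),plan(o,[.4875,.014,.16],a+np.pi/2))
E
```

```text
[[-0.001  1.    -0.   ]
 [-0.    -0.    -1.   ]
 [-1.    -0.001  0.   ]]
[0.6745254  0.08541822 0.37229778]
29.30220748213867 (array([ 0.07077725, -0.18695338, -0.01397568]), array([1.05937598e+00, 8.24521564e-04, 1.32192516e-03]))
```

apply_moves(
  commands="0.014 -0.037 -0.003 0.18 0 0 0.085; 0.028 -0.075 -0.006 0.36 0 0 0.085; 0.042 -0.112 -0.009 0.54 0 0 0.085; 0.056 -0.15 -0.012 0.72 0 0 0.085; 0.06 -0.187 -0.014 0.9 0 0 0.085",
  squeeze=30,
)

```text
t: 0.78
tool_pos: [0.4859, 0.0142, 0.1703]
tool_rot: [1.836, 0.635, -1.84]
contact_force: [-0.1, 0.6, 0.4]
width: 0.996
```

apply_moves(
  commands="0.0 0 0 0.08 0 0 0.085; 0.0 0 0 0.16 0 0 0.085; 0.0 0 0 0.16 0 0 0.085; 0.0 0 0 0.16 0 0 0.085; 0.0 0 0 0.16 0 0 0.085",
)

```text
t: 1.4
tool_pos: [0.488, 0.014, 0.1712]
tool_rot: [1.934, 0.506, -1.935]
contact_force: [0.5, 0.0, 0.0]
width: 0.995
```

```bash
python3 - <<'E'
from h import *
from rig import env
o=env.get_obs();n='wrist'
i=env.camera_info(n); im,d=env.camera(n); cv2.imwrite("pics/w1.png",im); np.savez("w1.npz",im=im,d=d,**i)
print(o['tool_pos'],Ro.from_rotvec(o['tool_rot']).as_matrix().round(3),-i['R'].T@i['t'])
E
```

```text
[0.48802335 0.01401285 0.17122965] [[-0.     0.489 -0.872]
 [ 0.    -0.872 -0.489]
 [-1.    -0.     0.   ]] [0.56070458 0.0567073  0.31303199]
```

View pics/w1.png

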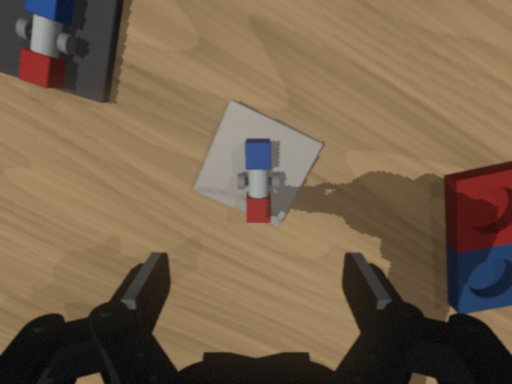

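The wrist view shows the marble's weight upright in the image: blue cap at (259,154), red cap at (258,210), buttons at (242,181) and (275,180). The rack is on the right.

```bash
python3 - <<'E'
from h import *
I=np.load("w1.npz"); I={k:I[k] for k in I.files}; W=world(I,I['d'])
im=I['im']; h=cv2.cvtColor(im,cv2.COLOR_BGR2HSV).astype(int)
print(h[154,258],h[210,258],h[181,258],h[181,242],h[270,490],h[220,490])
m={'red':(h[...,1]>140)&((h[...,0]<7)|(h[...,0]>173)),'blue':(h[...,1]>110)&(h[...,0]>100)&(h[...,0]<130)}
roi=np.zeros((384,512),bool);roi[130:230,225:290]=1
for c in m:
    p=W[m[c]&roi]; t=p[(p[:,2]>.034)]; r=cv2.minAreaRect((t[:,:2]*1000).astype(np.float32)); print(c,len(p),t.mean(0).round(4),r)
p=W[roi]; s=(p[:,2]>.022)&(p[:,2]<.045); r=cv2.minAreaRect((p[s][:,:2]*1000).astype(np.float32)); print('all',r)
# tips
for nm,cc in(('L',slice(120,172)),('R',slice(344,400))):
    q=W[250:330,cc].reshape(-1,3); q=q[q[:,2]>.1]; print(nm,q[:,2].min(),q[q[:,2]<q[:,2].min()+.006].mean(0))
big=cv2.resize(im[120:240,200:320],None,fx=5,fy=5,interpolation=cv2.INTER_CUBIC);cv2.imwrite('pics/w1c.png',big)
E
```

```text
[111 142 133] [  2 173 143] [ 50   5 163] [  5  12 126] [107 163 100] [  1 193  78]
red 528 [0.4646 0.0006 0.0397] ((507.6785888671875, 24.129602432250977), (124.33434295654297, 21.650348663330078), 28.91045379638672)
blue 648 [0.5113 0.0271 0.0393] ((531.1725463867188, 37.497440338134766), (70.25157165527344, 22.222108840942383), 28.632089614868164)
all ((487.09271240234375, 13.61515998840332), (79.8404312133789, 39.80030822753906), 29.362464904785156)
L 0.18278528440502825 [0.46827958 0.05437061 0.18647475]
R 0.1835508729478751 [ 0.51347786 -0.01939915  0.18760956]
```

View pics/w1c.png

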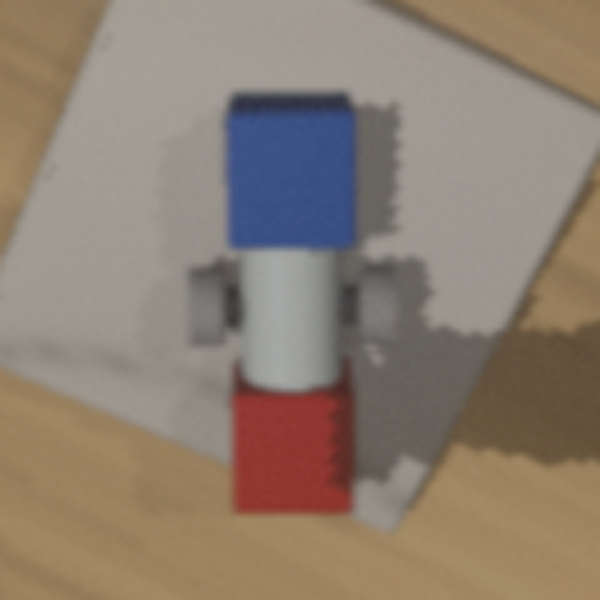

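apply_moves(
  commands="0.04 0 0.001 0 0 0 0.056; 0.08 0 0.001 0 0 0 0.056; 0.11 0 0.001 0 0 0 0.056; 0.121 0 0.001 0 0 0 0.056; 0.121 0 0.001 0 0 0 0.056",
)

```text
t: 2.08
tool_pos: [0.4872, 0.0135, 0.0502]
tool_rot: [1.934, 0.505, -1.935]
contact_force: [-0.2, 0.2, 0.8]
width: 0.655
```

```bash
python3 - <<'E'
from h import *
from rig import env
o=env.get_obs();n='wrist'
I=env.camera_info(n); im,d=env.camera(n); cv2.imwrite("pics/w2.png",im)
print(o['tool_pos'],o['width'],o['contact_force']); W=world(I,d)
for nm,cc in(('L',slice(120,256)),('R',slice(256,400))):
    q=W[220:330,cc].reshape(-1,3); dd=d[220:330,cc].ravel(); q=q[(dd>.05)&(dd<.26)&(q[:,2]>o['tool_pos'][2])]; print(nm,q[:,2].min(),q[q[:,2]<q[:,2].min()+.005].mean(0))
E
```

```text
[0.48715117 0.01350884 0.05015527] 0.6551691868261709 [-0.22633013  0.22412814  0.76123693]
L 0.05287401118688456 [0.47337837 0.04019128 0.05594157]
R 0.05312239556663303 [ 0.50239533 -0.00846998  0.05616088]
```

View pics/w2.png

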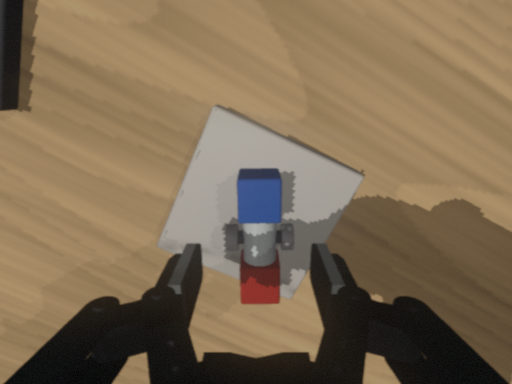

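apply_moves(
  commands="0.012 0 0 0 0 0 0.056; 0.024 0 0 0 0 0 0.056; 0.031 0 0 0 0 0 0.056; 0.0335 0 0 0 0 0 0.056; 0.0335 0 0 0 0 0 0.056",
)

```text
t: 2.75
tool_pos: [0.4871, 0.0136, 0.0166]
tool_rot: [1.935, 0.505, -1.935]
contact_force: [-0.1, 0.7, -0.1]
width: 0.651
```

apply_moves(
  commands="0 0 0 0 0 0 0.03; 0 0 0 0 0 0 0.03; 0 0 0 0 0 0 0.03; 0 0 0 0 0 0 0.03; 0 0 0 0 0 0 0.03",
  squeeze=40,
)

```text
t: 3.38
tool_pos: [0.4875, 0.0135, 0.0173]
tool_rot: [1.936, 0.505, -1.934]
contact_force: [-0.7, -0.7, 7.2]
width: 0.451
```

```bash
python3 - <<'E'
from h import *
from rig import env
im,d=env.camera('wrist'); im2,d=env.camera('side'); cv2.imwrite("pics/w3.png",np.hstack([im[150:384,130:390],cv2.resize(im2[150:250,200:340],None,fx=2.34,fy=2.34)]))
E
```

```text
(no output)
```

View pics/w3.png

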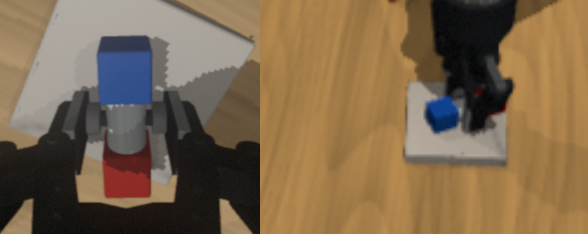

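The jaws have closed on both buttons (0.451, about 39 mm), with the pads against them. I'll lift slowly.

apply_moves(
  commands="-0.005 0 0 0 0 0 0.03; -0.012 0 0 0 0 0 0.03; -0.02 0 0 0 0 0 0.03; -0.03 0 0 0 0 0 0.03; -0.04 0 0 0 0 0 0.03",
)

```text
t: 4.1
tool_pos: [0.4874, 0.0137, 0.0576]
tool_rot: [1.935, 0.505, -1.934]
contact_force: [-0.8, -0.7, -2.5]
width: 0.452
```

```bash
python3 - <<'E'
from h import *
from rig import env
im,d=env.camera('wrist'); im2,d=env.camera('side'); cv2.imwrite("pics/w4.png",np.hstack([im[150:384,130:390],cv2.resize(im2[130:230,200:340],None,fx=2.34,fy=2.34)]))
E
```

```text
(no output)
```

View pics/w4.png

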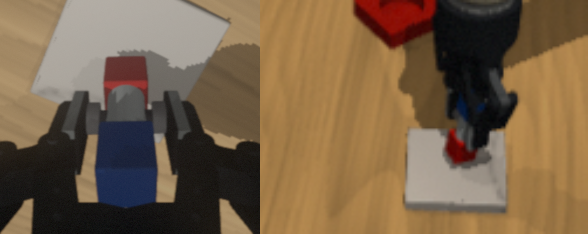

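The weight is held and swinging, with the red end sinking. I'll lift higher and let it settle.

apply_moves(
  commands="-0.02 0 0 0 0 0 0.03; -0.045 0 0 0 0 0 0.03; -0.07 0 0 0 0 0 0.03; -0.09 0 0 0 0 0 0.03; -0.1 0 0 0 0 0 0.03",
)

```text
t: 4.82
tool_pos: [0.4874, 0.0136, 0.1577]
tool_rot: [1.936, 0.505, -1.933]
contact_force: [0.1, -0.2, -1.5]
width: 0.446
```

apply_moves(
  commands="0 0 0 0 0 0 0.03; 0 0 0 0 0 0 0.03; 0 0 0 0 0 0 0.03; 0 0 0 0 0 0 0.03; 0 0 0 0 0 0 0.03",
)

```text
t: 5.45
tool_pos: [0.487, 0.0136, 0.1566]
tool_rot: [1.934, 0.505, -1.935]
contact_force: [-0.2, 0.0, -2.2]
width: 0.453
```

```bash
python3 - <<'E'
from h import *
from rig import env
n='wrist'
I=env.camera_info(n); im,d=env.camera(n);np.savez("w5.npz",im=im,d=d,**I)
im2,d=env.camera('side'); cv2.imwrite("pics/w5.png",np.vstack([np.hstack([im[150:384,130:390],cv2.resize(im2[90:190,200:340],None,fx=2.34,fy=2.34)]),cv2.resize(im,(588,340))]))
E
```

```text
(no output)
```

View pics/w5.png

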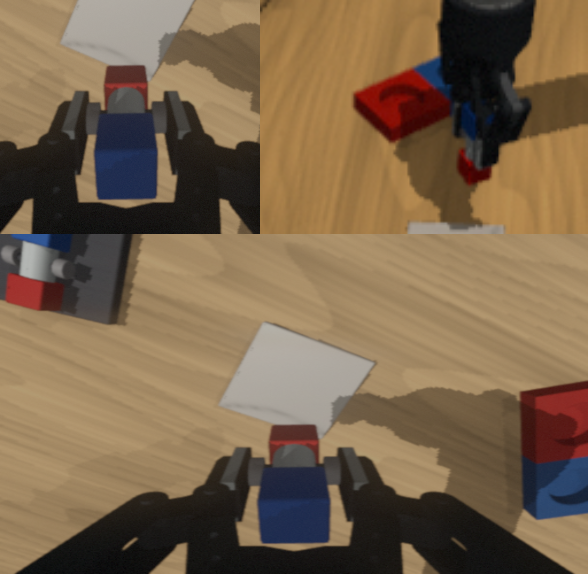

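Red is the heavy end: it hangs down with blue up. Now I'll measure the rack from the pictures I already have.

```bash
python3 - <<'E'
from h import *
from rig import env
print(env.get_obs()['qpos'].round(2))
def rack(name,lo=105):
    I=np.load(name); I={k:I[k] for k in I.files}; W=world(I,I['d']); im=I['im'];h=cv2.cvtColor(im,cv2.COLOR_BGR2HSV).astype(int)
    r=(h[...,1]>110)&((h[...,0]<9)|(h[...,0]>171)); b=(h[...,1]>110)&(h[...,0]>100)&(h[...,0]<130)
    near=(np.hypot(W[...,0]-.545,W[...,1]+.24)<.13)&(W[...,2]<.035)&(W[...,2]>.002)
    for c,m in(('red',r&near),('blue',b&near)):
        p=W[m]; z=np.percentile(p[:,2],90)
        t=p[p[:,2]>z-.004]; q=cv2.minAreaRect((t[:,:2]*1000).astype(np.float32)); print(name,c,len(p),z.round(4),np.round(q[0],1),np.round(q[1],1),round(q[2],1))
    m=((r|b)&near); p=W[m]; z=np.percentile(p[:,2],90); t=p[p[:,2]>z-.004]; q=cv2.minAreaRect((t[:,:2]*1000).astype(np.float32)); print(name,'both',np.round(q[0],1),np.round(q[1],1),round(q[2],1))
for n in("side0.npz","scene0.npz","wrist0.npz","w1.npz"): rack(n)
E
```

```text
[-0.23  0.25  0.13  2.06 -0.04  0.84 -1.13]
side0.npz red 786 0.0263 [ 575.1 -218.3] [84.9 79. ] 41.2
side0.npz blue 593 0.0268 [ 512.3 -273.3] [81.7 75.9] 41.6
side0.npz both [ 544.8 -245.8] [166.8  79. ] 42.1
scene0.npz red 655 0.023 [ 578.1 -217. ] [87.7 76.7] 42.1
scene0.npz blue 278 0.0229 [ 512.2 -272.4] [76.8 72.7] 39.9
scene0.npz both [ 548.2 -243.5] [167.7  76.9] 41.9
wrist0.npz red 2955 0.0216 [ 576.7 -216. ] [85.3 77. ] 42.7
wrist0.npz blue 472 0.0217 [ 538.5 -262.9] [31.6 54.7] 41.7
wrist0.npz both [ 564.4 -226.9] [118.1  76.9] 41.7
w1.npz red 5214 0.0216 [ 570.2 -209.1] [85.2 58.8] 42.1
w1.npz blue 3733 0.0215 [ 508.7 -266.4] [83.  62.4] 42.9
w1.npz both [ 540.3 -238.1] [168.5  62.3] 42.1
```

apply_moves(
  commands="0 0.02 0.003 0 0 0 0.03; 0 0.05 0.007 0 0 0 0.03; 0 0.085 0.012 0 0 0 0.03; 0 0.12 0.017 0 0 0 0.03; 0 0.155 0.022 0 0 0 0.03",
)

```text
t: 6.18
tool_pos: [0.5441, -0.1334, 0.1568]
tool_rot: [1.935, 0.506, -1.934]
contact_force: [0.1, -0.6, -1.7]
width: 0.453
```

apply_moves(
  commands="0 0.03 0.004 0 0 0 0.03; 0 0.055 0.008 0 0 0 0.03; 0 0.075 0.01 0 0 0 0.03; 0 0.085 0.0115 0 0 0 0.03; 0 0.0895 0.012 0 0 0 0.03",
)

```text
t: 6.8
tool_pos: [0.577, -0.2163, 0.1566]
tool_rot: [1.935, 0.506, -1.935]
contact_force: [0.1, -0.1, -1.9]
width: 0.446
```

apply_moves(
  commands="0.01 0 0 0 0 0 0.03; 0.025 0 0 0 0 0 0.03; 0.04 0 0 0 0 0 0.03; 0.05 0 0 0 0 0 0.03; 0.055 0 0 0 0 0 0.03",
)

```text
t: 7.42
tool_pos: [0.5766, -0.2161, 0.1007]
tool_rot: [1.934, 0.506, -1.936]
contact_force: [1.1, 0.1, -1.5]
width: 0.45
```

```bash
python3 - <<'E'
from h import *
from rig import env
o=env.get_obs()
I=env.camera_info('wrist'); im,d=env.camera('wrist');np.savez("w6.npz",im=im,d=d,**I)
J=env.camera_info('side');im2,d2=env.camera('side'); np.savez("s6.npz",im=im2,d=d2,**J)
K=env.camera_info('scene');im3,d3=env.camera('scene')
z=lambda a:cv2.resize(a,(390,330),interpolation=cv2.INTER_CUBIC)
cv2.imwrite("pics/w6.png",np.hstack([z(im2[60:180,200:342]),z(im3[60:180,140:282])]));cv2.imwrite("pics/w6w.png",im)
print(o['tool_pos'],plan(o,[.577,-.2165,.06],np.radians(119.3)))
E
```

```text
[ 0.57662837 -0.21609506  0.10072485] (array([ 0.04072417,  0.00057563, -0.00016127]), array([-0.00046224,  0.0008619 ,  0.00099926]))
```

View pics/w6.png

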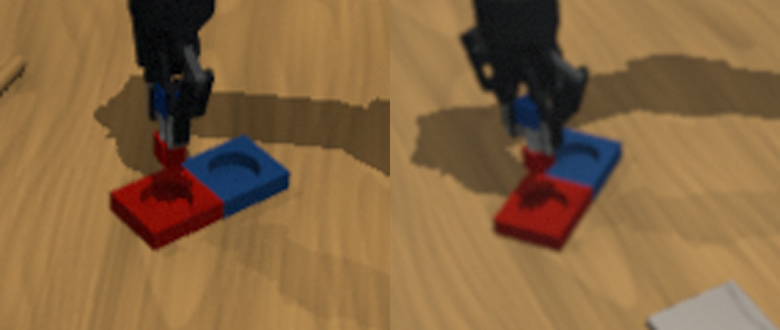

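View pics/w6w.png

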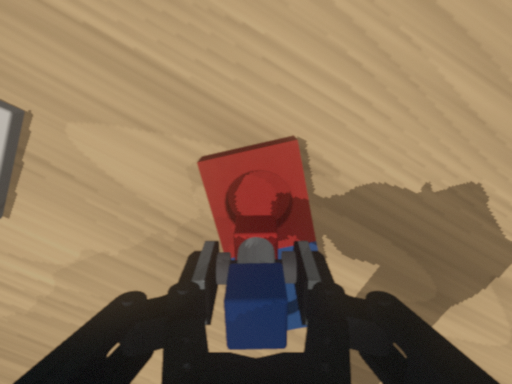

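The weight hangs red end down over the red half; in the wrist view the red well's rim is at about (258,203). I'll check that against my target by casting a ray.

```bash
python3 - <<'E'
from h import *
I=np.load("w6.npz"); I={k:I[k] for k in I.files}
for p in((226,203),(291,203),(258.5,170)): print(ray(I,p,.022))
a,b=ray(I,(226,203),.022),ray(I,(291,203),.022); print((a+b)/2,np.linalg.norm(a-b))
c=ray(I,(258.5,170),.022); 
W=world(I,I['d']); h=cv2.cvtColor(I['im'],cv2.COLOR_BGR2HSV)
# well floor points by depth
m=(np.abs(W[...,2]-.005)<.003)&(np.hypot(W[...,0]-.577,W[...,1]+.2165)<.045)&(h[...,1]>110)&((h[...,0]<9)|(h[...,0]>171))
q=(W[m][:,:2]*1000).astype(np.float32); print(len(q),cv2.minEnclosingCircle(q))
# hanging weight: blue cap top
m=(W[...,2]>.1)&(h[...,0]>100)&(h[...,0]<130)&(h[...,1]>110); m[:,:215]=0;m[:,300:]=0
p=W[m]; print(len(p),p[:,2].max()); t=p[p[:,2]>np.percentile(p[:,2],90)-.004]; print(t.mean(0),cv2.minAreaRect((t[:,:2]*1000).astype(np.float32)))
E
```

```text
[ 0.56468857 -0.19429899  0.022     ]
[ 0.58925151 -0.23808397  0.022     ]
[ 0.59986087 -0.20328137  0.022     ]
[ 0.57697004 -0.21619148  0.022     ] 0.05020420330482779
2427 ((584.40283203125, -209.4797821044922), 35.597076416015625)
4911 0.24244148974665683
[ 0.57741682 -0.21390981  0.14951107] ((607.1940307617188, -197.13067626953125), (96.88555908203125, 23.205533981323242), 29.594541549682617)
```

apply_moves(
  commands="0.015 0 0 0 0 0 0.03; 0.03 0 0 0 0 0 0.03; 0.043 0 0 0 0 0 0.03; 0.052 0 0 0 0 0 0.03; 0.056 0 0 0 0 0 0.03",
)

```text
t: 8.2
tool_pos: [0.5767, -0.2163, 0.0449]
tool_rot: [1.934, 0.506, -1.936]
contact_force: [-0.1, -0.6, -1.6]
width: 0.451
```

apply_moves(
  commands="0.001 0 0 0 0 0 0.03; 0.003 0 0 0 0 0 0.03; 0.005 0 0 0 0 0 0.03; 0.006 0 0 0 0 0 0.03; 0.006 0 0 0 0 0 0.03",
)

```text
t: 8.82
tool_pos: [0.5771, -0.2163, 0.0398]
tool_rot: [1.935, 0.505, -1.935]
contact_force: [0.5, 0.2, -2.0]
width: 0.448
```

apply_moves(
  commands="0.001 0 0 0 0 0 0.03; 0.002 0 0 0 0 0 0.03; 0.002 0 0 0 0 0 0.03; 0.002 0 0 0 0 0 0.03; 0.002 0 0 0 0 0 0.03",
)

```text
t: 9.45
tool_pos: [0.577, -0.2163, 0.0378]
tool_rot: [1.935, 0.505, -1.935]
contact_force: [-0.7, 0.1, -1.6]
width: 0.453
```

```bash
python3 - <<'E'
from h import *
from rig import env
o=env.get_obs()
I=env.camera_info('wrist'); im,d=env.camera('wrist')
im2,_=env.camera('side'); im3,_=env.camera('scene')
z=lambda a:cv2.resize(a,(390,330),interpolation=cv2.INTER_CUBIC)
cv2.imwrite("pics/w7.png",np.hstack([z(im2[60:180,200:342]),z(im[150:384,130:390])]))
W=world(I,d);h=cv2.cvtColor(im,cv2.COLOR_BGR2HSV)
m=(W[...,2]>.05)&(W[...,2]<.11)&(h[...,0]>100)&(h[...,0]<130)&(h[...,1]>110); m[:,:215]=0;m[:,300:]=0;m[355:]=0
p=W[m]; k=np.median(p[:,2]); t=p[abs(p[:,2]-k)<.004]; print(o['tool_pos'],k,t.mean(0),cv2.minAreaRect((t[:,:2]*1000).astype(np.float32)))
E
```

```text
[ 0.57704083 -0.2163375   0.03784225] 0.08595188585977614 [ 0.57713974 -0.21426826  0.08612219] ((575.4942016601562, -215.10885620117188), (25.151073455810547, 23.975337982177734), 30.035449981689453)
```

View pics/w7.png

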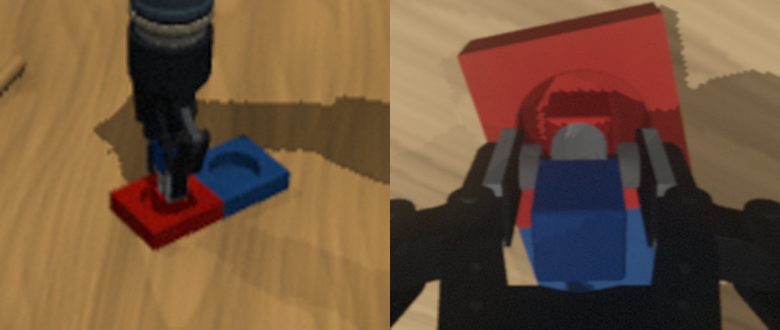

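The weight is inside the red well, upright. Its top is at 86 mm and should be 85 mm when standing, so there is about 1–2 mm to go.

apply_moves(
  commands="0.0005 0 0 0 0 0 0.03; 0.001 0 0 0 0 0 0.03; 0.001 0 0 0 0 0 0.03; 0.001 0 0 0 0 0 0.03; 0.001 0 0 0 0 0 0.03",
)

```text
t: 10.22
tool_pos: [0.5771, -0.2164, 0.0368]
tool_rot: [1.935, 0.505, -1.935]
contact_force: [-1.6, -0.7, -2.8]
width: 0.452
```

apply_moves(
  commands="0.0005 0 0 0 0 0 0.03; 0.001 0 0 0 0 0 0.03; 0.001 0 0 0 0 0 0.03; 0.001 0 0 0 0 0 0.03; 0.001 0 0 0 0 0 0.03",
)

```text
t: 10.85
tool_pos: [0.577, -0.2164, 0.0358]
tool_rot: [1.935, 0.505, -1.935]
contact_force: [-0.3, -0.0, -2.4]
width: 0.448
```

apply_moves(
  commands="0.0005 0 0 0 0 0 0.03; 0.001 0 0 0 0 0 0.03; 0.001 0 0 0 0 0 0.03; 0.001 0 0 0 0 0 0.03; 0.001 0 0 0 0 0 0.03",
)

```text
t: 11.48
tool_pos: [0.5773, -0.2163, 0.0354]
tool_rot: [1.935, 0.505, -1.934]
contact_force: [-1.2, 1.0, 6.0]
width: 0.455
```

apply_moves(
  commands="0.0005 0 0 0 0 0 0.03; 0.001 0 0 0 0 0 0.03; 0.001 0 0 0 0 0 0.03; 0.001 0 0 0 0 0 0.03; 0.001 0 0 0 0 0 0.03",
)

```text
t: 12.1
tool_pos: [0.5774, -0.2163, 0.0353]
tool_rot: [1.936, 0.505, -1.934]
contact_force: [-2.9, 1.0, 11.3]
width: 0.449
```

It's on the floor: the vertical force went from -2 to +11 N. I'll ease off 1 mm and open the fingers.

apply_moves(
  commands="-0.001 0 0 0 0 0 0.038; -0.001 0 0 0 0 0 0.042; -0.001 0 0 0 0 0 0.046; -0.001 0 0 0 0 0 0.052; -0.001 0 0 0 0 0 0.06",
)

```text
t: 12.72
tool_pos: [0.577, -0.2164, 0.0346]
tool_rot: [1.935, 0.505, -1.935]
contact_force: [1.2, 0.6, -0.3]
width: 0.699
```

```bash
python3 - <<'E'
from h import *
from rig import env
o=env.get_obs()
I=env.camera_info('wrist'); im,d=env.camera('wrist')
im2,_=env.camera('side')
z=lambda a:cv2.resize(a,(390,330),interpolation=cv2.INTER_CUBIC)
cv2.imwrite("pics/w8.png",np.hstack([z(im2[60:180,200:342]),z(im[150:384,130:390])]))
E
```

```text
(no output)
```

View pics/w8.png

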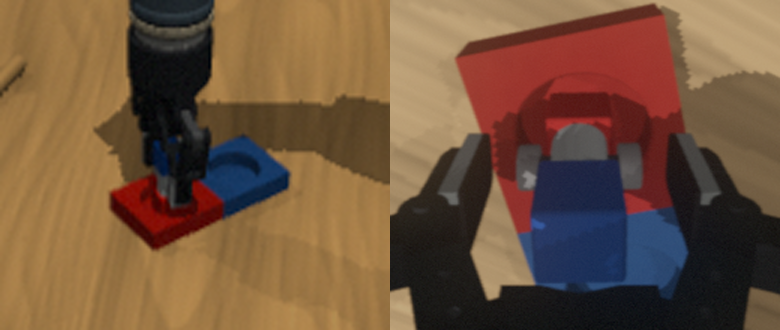

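The fingers are clear on both sides and the weight still stands. I'll open fully and withdraw straight up.

apply_moves(
  commands="0 0 0 0 0 0 0.07; -0.01 0 0 0 0 0 0.075; -0.03 0 0 0 0 0 0.075; -0.06 0 0 0 0 0 0.075; -0.09 0 0 0 0 0 0.075",
)

```text
t: 13.45
tool_pos: [0.5774, -0.2166, 0.1274]
tool_rot: [1.936, 0.504, -1.933]
contact_force: [1.1, -0.3, -0.8]
width: 0.879
```

apply_moves(
  commands="-0.02 0 0.02 0 0 0 0.075; -0.04 0 0.05 0 0 0 0.075; -0.06 -0.01 0.08 0 0 0 0.075; -0.07 -0.02 0.1 0 0 0 0.075; -0.07 -0.02 0.1 0 0 0 0.075",
)

```text
t: 14.08
tool_pos: [0.4793, -0.2488, 0.1973]
tool_rot: [1.939, 0.501, -1.932]
contact_force: [-0.6, -0.2, -1.1]
width: 0.879
```

```bash
python3 - <<'E'
from h import *
from rig import env
o=env.get_obs();print(o['tool_pos'],o['dq'].round(3))
for n in('wrist','side'):
    I=env.camera_info(n); im,d=env.camera(n); cv2.imwrite(f"pics/f_{n}.png",im)
    W=world(I,d);h=cv2.cvtColor(im,cv2.COLOR_BGR2HSV)
    m=(W[...,2]>.068)&(W[...,2]<.1)&(h[...,0]>100)&(h[...,0]<130)&(h[...,1]>110)&(np.hypot(W[...,0]-.577,W[...,1]+.2165)<.05)
    p=W[m]; k=np.percentile(p[:,2],70); t=p[abs(p[:,2]-k)<.004]; c=np.array(cv2.minAreaRect((t[:,:2]*1000).astype(np.float32))[0])/1000
    e=c-[.546,-.2445]; a=np.radians(42); print(n,len(p),k,c,'rack frame',e@[np.cos(a),np.sin(a)],e@[-np.sin(a),np.cos(a)])
    if n=='side':
        for cc,mm in masks(im).items():
            mm=mm&(np.hypot(W[...,0]-.51,W[...,1]-.235)<.06); print('slate weight',cc,np.median(W[mm],0).round(4))
E
```

```text
[ 0.47933271 -0.24879623  0.19728198] [-0.011  0.047 -0.028 -0.023 -0.013 -0.022 -0.003]
wrist 1021 0.08451017009443938 [ 0.57536761 -0.21515651] rack frame 0.0414590185934287 0.002155693338902954
side 109 0.08689414627146269 [ 0.57360449 -0.21649239] rack frame 0.03925488735838583 0.0023427029232941246
slate weight red [0.482  0.2313 0.0402]
slate weight blue [0.5356 0.2404 0.0398]
```

View pics/f_wrist.png

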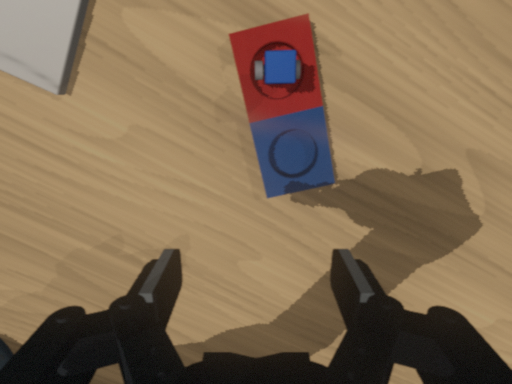

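View pics/f_side.png

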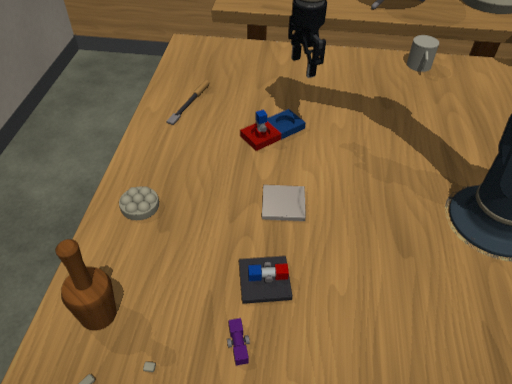

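The weight stands in the red well, blue end up, at (281,67) in the wrist view and (262,122) in the side view. The slate's weight at (268,272) hasn't moved, and the gripper is clear. Handing in.

```bash
python3 -c "
from rig import env
print(env.hand_in())"
```

```text
the job is handed in; nothing more can be done
None
```

I took the marble's weight by its two buttons and lifted it until its centre was about 165 mm up. The red end sank and stayed down, so I stood it red end down in the red well and let go. I lowered it until the vertical force rose to about 11 N, eased off, opened the fingers and withdrew. I handed in at about 14 s; hand-in reports no verdict.

Last checks:
- **Standing:** the weight is upright, with its top at 84.5 mm in the wrist view and 87 mm in the side view (85 expected). The side camera's depth read about 3–4 mm high earlier.
- **Position:** its centre is 39–41 mm along the rack and 2 mm across, where the well's centre is 42 and 0.
- **Other weight:** the one on the slate is within 1 mm of where it lay.
- **Arm:** the gripper is clear of everything.

No check failed.

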